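# Hang the ring basket on the drip stand

### The job

The rings in the round basket have been washed and must drip dry. First swing the drip stand's arm all the way out over its pan until it is fully home against its stop, then hang the round basket by its wire bail on the arm, behind the upturned end, and let it hang still and free with both rings in it. Leave the square basket and the other things on the bench where they are.

Things in the scene. Friction and masses are not known exactly. Their poses are not given: they have to be found in the camera images.
- stand: Drip stand, fixed: a dark base plate with a square steel drip pan (125 mm, rim 20 mm above the bench), and a vertical steel post 16 mm thick. Origin on the bench under the post's axis; the stand's -x axis points from the post over the middle of the pan (pan centre 115 mm from the post), z up.
- swing (a joint): Swing arm turning about the post's vertical axis; rad. 0 = folded to the side; grows counter-clockwise seen from above; 1.745 = fully out against its stop, arm along the stand's -x axis over the middle of the pan. A stiff hinge (0.2 N m): it stays where it is left.
- swing_hinge (a point): On the post's axis at the arm's mid-height, 190 mm above the bench; x along the arm to its tip (turns with it), z up. Arm: level flat steel bar 12 mm wide, 6 mm thick, reaching 152 mm from the axis; black hub of radius 14 mm, its top 11 mm above this point. The outer 6 mm are turned up as a hook end, top 25 mm above this point.
- hook_seat (a point): Point on the arm's upper face, 115 mm from the post's axis and 31 mm short of the upturned end, 193 mm above the bench. x axis along the arm to the tip, z up.
- basket: Round dipping basket: perforated cup 76 mm across, 45 mm high, 0.16 kg. Origin: centre of underside, z up. Rigid wire bail in its y-z plane: uprights at y = +-39.5 mm to z = 95 mm, sloping in to a level flat top bar (12 mm wide, 6 mm thick) along y from -20 to 20 mm, mid-height z = 125 mm. On the bar's middle an upright black grip, 20 mm (x) by 14 mm (y), up to z = 162 mm.
- basket_bail (a point): Middle of the underside of the bail's top bar, 122 mm above the basket's origin; axes as the basket's.
- basket_grip (a point): Point inside the black grip, 150 mm above the basket's origin, a good height for the TCP; axes as the basket's.
- ring_a: Brass finger ring, 23 mm across, 6 mm high, loose inside the round basket. Origin at the centre of its underside.
- ring_b: Second brass finger ring like ring_a, loose inside the round basket.
- square_basket: A similar but square basket, 70 mm wide and 40 mm high, with a lower bail and a grip up to 128 mm, empty; it is to stay. Origin at the centre of its underside.
- flux_bottle: Bystander: amber dropper bottle, 34 mm across, 75 mm tall. Origin at its underside or lying side.
- jar: Bystander: glass jar with steel cap, 56 mm across, 65 mm tall. Origin at its underside or lying side.
- tin: Bystander: shallow black open tray, 75 x 100 x 18 mm. Origin at its underside or lying side.
- cone: Bystander: upright steel ring cone on a round foot, 60 mm across, 120 mm tall. Origin at its underside or lying side.
- hammer: Bystander: small hammer lying on the bench, 210 mm long. Origin at its underside or lying side.
- graver: Bystander: graver with a handle lying on the bench, 160 mm long. Origin at its underside or lying side.

How it is judged:
By the outcome, as a careful person would: the job done as asked, in the order asked, and still so for the second after the job is handed in, with the robot touching nothing.
It also fails if it takes over 67 s, if anything falls off the work surface, if the arm or the gripper's body presses on something with over 40 N, if the wrist force passes 120 N, or if a joint passes its speed limit or range.

### The arm

A 7-joint arm with a two-finger parallel gripper is mounted at the origin on the work surface. World frame = base frame: x ahead of the robot, y to its left, z up, the work surface at z = 0. Lengths are in m, angles in rad, forces in N, time in s.
With the tool pointing down it reaches from about 0.425 to 0.875 m from the base axis. Payload 4.7 kg.
Tool frame: the origin (TCP) lies between the finger pads, 19 mm behind the fingertips; this is the grasp point; z points along the fingers, y is the line along which they close (so a half turn about z gives the same grasp; the last joint's range is limited). The gripper opens to 87 mm and grips with 3 to 60 N. Pads are 19 mm wide; open, the fingers measure 117 mm over their backs; the gripper's body (75 mm by 190 mm) begins 51 mm behind the grasp point.
Start: joints at [-1.169, 0.321, -0.07, 1.45, 0.023, 1.371, -0.057], TCP at [0.246, 0.602, 0.241] pointing down, gripper open.
Joint ranges: [-2.86, 2.86], [-0.3, 2.09], [-1.38, 1.24], [0.06, 2.45], [-1.56, 4.7], [0.09, 2.05], [-2.69, 2.69]. Speed limits (rad/s): [2.57, 2.57, 3.14, 3.14, 3.14, 3.14, 3.14].

### API

Orientations are given as a rotation vector (axis times angle).
In Python, from bench import ctrl gives the robot as it stands. The module is installed in compiled form; this text tells all that it offers.
- The arm moves only by the tool carry_out, never from a script. Its argument "steps" is a list of rows, each a list of 7 numbers: the turn, a rotation vector about the world's x, y, z in degrees, then the shift along the world's x, y, z in cm, then the opening, from 0 (shut) to 1 (fully open). A call has 1 to 12 rows; each row is the pose to reach, as a shift and turn from the pose commanded when the call began; what a row does not reach only later rows make up. A row lasts 1/10 s, in which the tool goes at most 50 mm and 8.59 degrees, less where a joint would pass 70% of its speed; a pose out of reach is approached as far as the arm can. A call with a gripper value outside its range is refused whole. The fingers move at their own pace and stop on an object; "squeeze" is the grip in N (left out, the last holds). Time passes only in rows, so rows that repeat a pose let the fingers close. It gives the time, the measured TCP pose, the force, the opening and the grip force at its end, in the units of the state.
- ctrl.get_state(): the state, without advancing time (a new reading comes with each control period).
- ctrl.get_image(name): name is "scene" or "top" or "wrist"; returns a dict with "pixels" (480x640x3 uint8, red, green, blue), "camera_matrix" (3x3 intrinsics, pixels), "cam_to_world" (4x4, takes a point from camera to world coordinates); the wrist camera has in their place "T_tool_cam" (4x4, takes a point from camera to tool coordinates, whose origin is the TCP and whose axes are the flange's). Camera axes: x right, y down, z forward; pixel columns grow to the right and rows downward; lengths in m; the calibration is good to about 2 mm. A picture is of the moment at which its call begins: read the wrist's pose just before it. There is no depth.
- ctrl.close_job(): hands the job in; it is judged then, once.
The state is a dict: "time": time; "joint_positions": joint angles; "qd": joint speeds; "joint_torque": joint torques, N m; "position": TCP position; "tool_rot": TCP orientation; "ft_force": force on the tool from outside, world axes, zero at the start; "torque": the same for the moment, N m; "grip_width": opening from 0.0 (shut) to 1.0 (fully open); "grip_force": force on a finger pad.
Only numpy, scipy, OpenCV 4.12 (cv2) and the standard library are available. Lean on these libraries where they do the work, as an engineer would, in place of code of your own. Each camera call takes 0.05 s, during which the arm holds its last target. There are 200 camera calls.

## Working session

There is one attempt and no reset: what is moved stays moved. The work goes in short steps, Python scripts to look and compute and a tool call to move; the robot and the scene stay as the last step left them, time stands still between calls to the robot, and variables do not carry over. Pictures are saved under pics/ and viewed, at most 10 in all, crops included, and the job is handed in when it is done.

Besides the shell and the picture viewer there is one more tool, called by a JSON object that holds its "fn" and its "kwargs". carry_out: Moves the arm, as the interface text tells. Its arguments: {"type":"object","properties":{"steps":{"type":"array","items":{"type":"array","items":{"type":"number"}}},"squeeze":{"type":"number"}},"required":["steps"]}

```bash
mkdir -p pics; cat > h.py <<'E'
from bench import ctrl
import numpy as np, cv2
def snap(n,f):
    s=ctrl.get_state(); im=ctrl.get_image(n)
    cv2.imwrite('pics/'+f+'.png',im['pixels'][:,:,::-1])
    K=np.array(im['camera_matrix'])
    if n=='wrist':
        T=np.eye(4);T[:3,:3]=cv2.Rodrigues(np.array(s['tool_rot'],float))[0];T[:3,3]=s['position'];T=T@np.array(im['T_tool_cam'])
    else: T=np.array(im['cam_to_world'])
    np.savez('pics/'+f+'.npz',K=K,T=T,p=im['pixels'])
def ray(f,u,v,z):
    d=np.load('pics/'+f+'.npz');K,T=d['K'],d['T']
    r=T[:3,:3]@np.linalg.inv(K)@[u,v,1];o=T[:3,3]
    return o+r*(z-o[2])/r[2]
def proj(f,p):
    d=np.load('pics/'+f+'.npz');K,T=d['K'],d['T']
    c=K@(T[:3,:3].T@(np.array(p)-T[:3,3]));return c[:2]/c[2]
def tri(obs):
    A=np.zeros((3,3));b=np.zeros(3)
    for f,u,v in obs:
        d=np.load('pics/'+f+'.npz');K,T=d['K'],d['T'];r=T[:3,:3]@np.linalg.inv(K)@[u,v,1];r/=np.linalg.norm(r)
        P=np.eye(3)-np.outer(r,r);A+=P;b+=P@T[:3,3]
    return np.linalg.solve(A,b)
E
python3 - <<'E'
from h import *
snap('top','t0');snap('scene','s0')
for f in('t0','s0'):
    d=np.load('pics/'+f+'.npz');print(d['K'],d['T'].round(3))
print(ctrl.get_state())
E
```

```text
[[497.00562727   0.         320.45778139]
 [  0.         497.00562727 240.0554786 ]
 [  0.           0.           1.        ]] [[ 0.022 -0.98   0.196  0.302]
 [-1.    -0.025 -0.013  0.029]
 [ 0.018 -0.195 -0.981  1.169]
 [ 0.     0.     0.     1.   ]]
[[534.80541309   0.         313.85927114]
 [  0.         534.80541309 235.65386074]
 [  0.           0.           1.        ]] [[-0.631  0.475 -0.613  1.168]
 [ 0.776  0.403 -0.486  0.518]
 [ 0.016 -0.782 -0.623  0.782]
 [ 0.     0.     0.     1.   ]]
{'time': 0.1, 'joint_positions': array([-1.16889186,  0.32177722, -0.07010335,  1.45152318,  0.02258542,
        1.37082652, -0.05689525]), 'qd': array([-0.0002394 , -0.00153371,  0.00024165, -0.00274149, -0.0014615 ,
       -0.00053069, -0.00068609]), 'joint_torque': array([-3.83565521e-04, -4.92575455e+01, -4.05883575e-01, -3.13398099e+01,
       -6.40538055e-02,  3.94939701e-02,  6.73816203e-05]), 'position': array([0.24565588, 0.60129389, 0.24026757]), 'tool_rot': array([-6.05228510e-01, -3.08247153e+00,  2.71248851e-03]), 'ft_force': array([-1.22501677, -0.1083587 , -0.35714044]), 'torque': array([0.00354119, 0.02294546, 0.02372078]), 'grip_force': 0.0, 'grip_width': 1.0000974748586882}
```

View pics/t0.png

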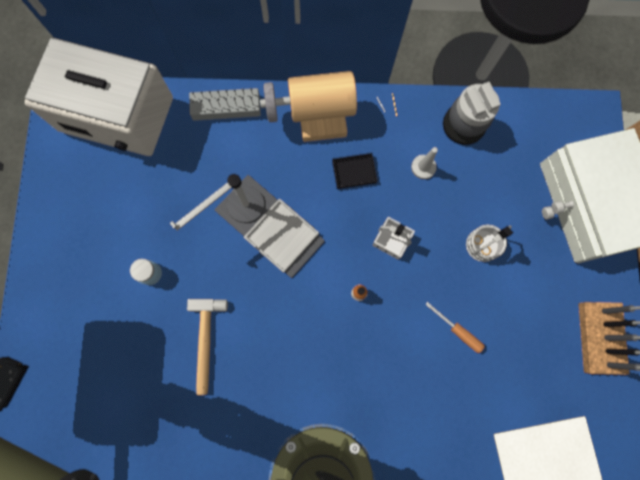

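View pics/s0.png

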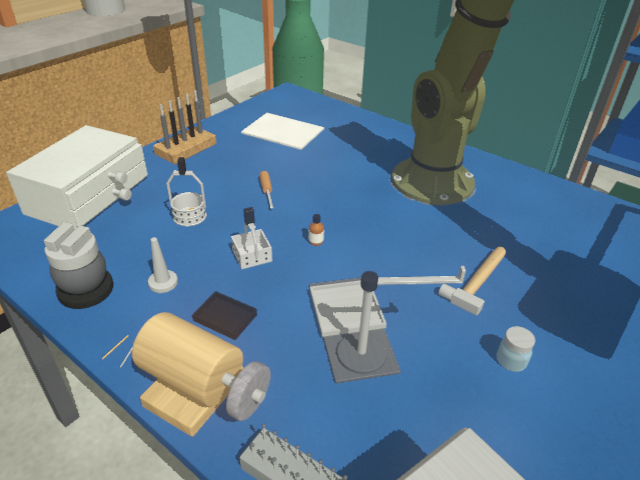

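The top view shows the hub at about (235,181), the arm tip at (176,225), the pan around (285,240) and the round basket's grip at (506,232). The scene view shows the hub at (370,281), the arm tip at (462,272) and the basket grip at (182,166). I'll enlarge both to read them more closely.

```bash
python3 - <<'E'
import cv2,numpy as np
t=cv2.imread('pics/t0.png');s=cv2.imread('pics/s0.png')
def c(i,u,v,w,h,k): return cv2.resize(i[v:v+h,u:u+w],None,fx=k,fy=k,interpolation=cv2.INTER_CUBIC)
# left: stand top (165..325,170..280)x5 =800x550
cv2.imwrite('pics/c1.png',c(t,165,170,160,115,5))
a=c(t,460,215,66,60,6); b=c(s,160,150,66,80,6)
o=np.zeros((480,800,3),np.uint8);o[:360,:396]=a;o[:480,400:796]=b
cv2.imwrite('pics/c2.png',o)
E
```

```text
(no output)
```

View pics/c1.png

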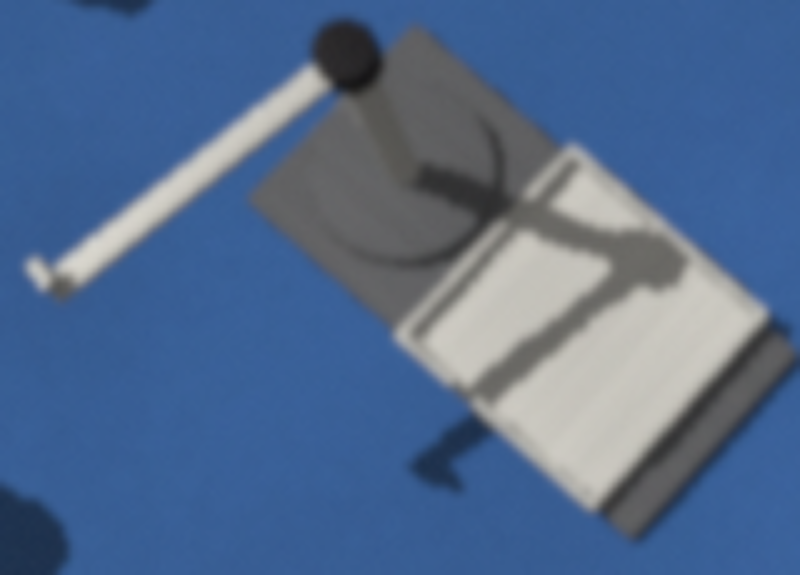

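View pics/c2.png

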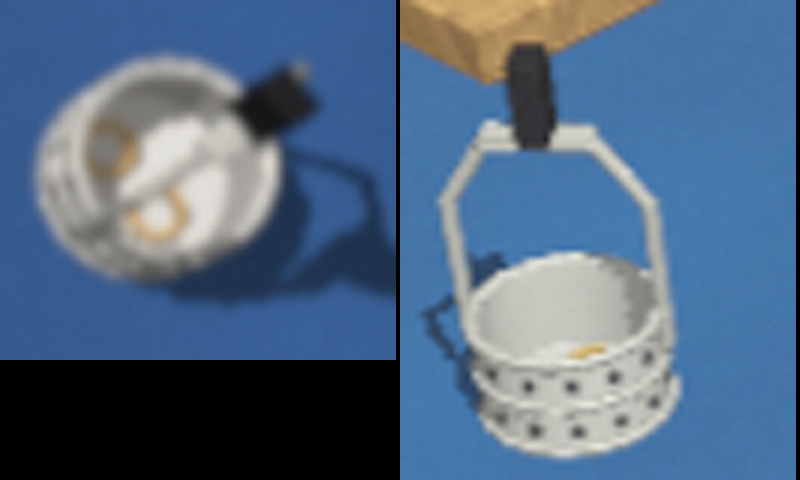

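Crop 1: the hub top is at (348,52), the hook-end top at (38,268), and the pan rim corners at (577,148), (768,315), (597,510) and (400,335). Crop 2: both rings are in the cup. The bar ends are at (485,135) and (593,135), and the grip top is at (530,48).

```bash
python3 - <<'E'
from h import *
T=lambda x,y,z:ray('t0',165+x/5-.4,170+y/5-.4,z)
hub=T(348,52,.201);tip=T(38,268,.215)
pc=np.array([T(*c,.02) for c in[(577,148),(768,315),(597,510),(400,335)]])
print('hub',hub,'tip',tip,np.hypot(*(tip-hub)[:2]));print(pc,pc.mean(0))
hs=tri([('t0',234.2,180),('s0',370,281)]);print('hubtri',hs)
d=pc.mean(0)-hub;print('out',np.linalg.norm(d[:2]),np.degrees(np.arctan2(d[1],d[0])))
for i in range(4):
    e=pc[(i+1)%4]-pc[i];print(np.degrees(np.arctan2(e[1],e[0])),np.linalg.norm(e))
d=tip-hub;print('arm',np.degrees(np.arctan2(d[1],d[0])))
S=lambda x,y,z:ray('s0',160+(x-400)/6-.4,150+y/6-.4,z)
a,b=S(485,132,.128),S(593,132,.128);e=b-a
print('bar',a,b,(a+b)/2,np.linalg.norm(e),np.degrees(np.arctan2(e[1],e[0])))
print('griptop s',S(530,48,.162),'cup s',S(570,310,.045))
B=lambda x,y,z:ray('t0',460+x/6-.4,215+y/6-.4,z)
print('griptop t',B(300,88,.162),'bot', B(165,168,.03))
for n,z in (('flux',.04),): print(ray('t0',360,292,z), 'sq',ray('t0',395,235,.04), 'cone',ray('t0',432,152,.12),'jar',ray('t0',145,272,.06))
E
```

```text
hub [0.61467217 0.19357137 0.201     ] tip [0.51839916 0.30733373 0.215     ] 0.1490314312740106
[[0.62826839 0.11252015 0.02      ]
 [0.54893233 0.01923813 0.02      ]
 [0.45416033 0.09658059 0.02      ]
 [0.53479326 0.19223563 0.02      ]] [0.54153858 0.10514363 0.02      ]
hubtri [0.61755622 0.19706367 0.18939772]
out 0.11475185725574405 -129.59222992044877
-130.38105416274405 0.12245712097454142
140.78246703378616 0.12232575607011416
49.8706053219647 0.12510617995395212
-40.45750446368698 0.12285014404715076
arm 130.2400437755164
bar [ 0.54857447 -0.38644995  0.128     ] [ 0.521876   -0.35530891  0.128     ] [ 0.53522523 -0.37087943  0.128     ] 0.0410191737983901 130.60781076261102
griptop s [ 0.53129279 -0.37366636  0.162     ] cup s [ 0.53438887 -0.37034077  0.045     ]
griptop t [ 0.5359386  -0.37921312  0.162     ] bot [ 0.53310024 -0.37778808  0.03      ]
[ 0.40911277 -0.0787521   0.04      ] sq [ 0.54357637 -0.15941637  0.04      ] cone [ 0.71867051 -0.23053523  0.12      ] jar [0.44033025 0.4040625  0.06      ]
```

```bash
python3 - <<'E'
from h import *
for z in(.05,.1,.15,.2,.25):
    p=ray('s0',465,430,z);q=ray('s0',143,140,z);print(z,p.round(3),proj('t0',p).round(0),'|',q.round(3),proj('t0',q).round(0))
print(ray('t0',130,155,0),ray('t0',170,100,.1),ray('t0',545,162,0))
h=np.array([.6147,.1936])
for o in((130.2,35),(130.2,22),(150,20),(170,20),(190,20),(210,20),(222,18),(230.4,15.5)):
    a=np.radians(o[0]);print(o,h+.105*np.array([np.cos(a),np.sin(a)])+o[1]/1e3*np.array([np.sin(a),-np.cos(a)]))
E
```

```text
0.05 [0.666 0.42  0.05 ] [148. 177.] | [ 0.423 -0.691  0.05 ] [629. 292.]
0.1 [0.7   0.427 0.1  ] [139. 155.] | [ 0.474 -0.608  0.1  ] [604. 266.]
0.15 [0.734 0.434 0.15 ] [130. 132.] | [ 0.524 -0.526  0.15 ] [577. 238.]
0.2 [0.769 0.44  0.2  ] [120. 106.] | [ 0.575 -0.443  0.2  ] [547. 207.]
0.25 [0.803 0.447 0.25 ] [109.  79.] | [ 0.626 -0.361  0.25 ] [515. 174.]
[0.73675644 0.48749123 0.        ] [0.83602529 0.36943626 0.1       ] [ 0.74817842 -0.54281472  0.        ]
(130.2, 35) [0.5736598 0.2963896]
(130.2, 22) [0.56373046 0.28799865]
(150, 20) [0.53376733 0.26342051]
(170, 20) [0.51476815 0.23152921]
(190, 20) [0.50782222 0.1950631 ]
(210, 20) [0.51376733 0.15842051]
(222, 18) [0.52462544 0.13671789]
(230.4, 15.5) [0.53582753 0.12257618]
```

{"fn": "carry_out", "kwargs": {"steps": [[0, 0, 0, 32.8, -30.5, 3, 0], [0, 0, 0, 32.8, -30.5, 3, 0], [0, 0, 0, 32.8, -30.5, 3, 0], [0, 0, 0, 32.8, -30.5, 3, 0], [0, 0, 0, 32.8, -30.5, 3, 0], [0, 0, 0, 32.8, -30.5, 3, 0], [0, 0, 0, 32.8, -30.5, 3, 0], [0, 0, 0, 32.8, -30.5, 3, 0], [0, 0, 0, 32.8, -30.5, 3, 0], [0, 0, 0, 32.8, -30.5, 3, 0], [0, 0, 0, 32.8, -30.5, 3, 0], [0, 0, 0, 32.8, -30.5, 3, 0]], "squeeze": 20}}

```text
time: 1.3
position: [0.5727, 0.2981, 0.2707]
tool_rot: [-0.602, -3.082, -0.0]
ft_force: [0.0, 1.1, 1.0]
grip_width: 0.034
grip_force: 0.0
```

{"fn": "carry_out", "kwargs": {"steps": [[0, 0, 0, 0, 0, -3, 0], [0, 0, 0, 0, 0, -6, 0], [0, 0, 0, 0, 0, -7.5, 0], [0, 0, 0, 0, 0, -7.5, 0]]}}

```text
time: 1.7
position: [0.5713, 0.2975, 0.1935]
tool_rot: [-0.6, -3.079, 0.005]
ft_force: [0.1, -0.9, 0.7]
grip_width: 0.006
grip_force: 0.0
```

{"fn": "carry_out", "kwargs": {"steps": [[0, 0, 0, -1, -0.8, 0, 0], [0, 0, 0, -2, -1.8, 0, 0], [0, 0, 0, -3, -2.6, 0, 0], [0, 0, 0, -4, -3.3, 0, 0], [0, 0, 0, -4.6, -4.1, 0, 0], [0, 0, 0, -5.2, -5, 0, 0], [0, 0, 0, -5.7, -6, 0, 0], [0, 0, 0, -5.9, -6.5, 0, 0], [0, 0, 0, -5.9, -6.5, 0, 0]]}}

```text
time: 2.6
position: [0.5145, 0.2307, 0.1964]
tool_rot: [-0.607, -3.082, 0.001]
ft_force: [-0.0, -0.0, 0.1]
grip_width: 0.004
grip_force: 0.0
```

{"fn": "carry_out", "kwargs": {"steps": [[0, 0, 0, -0.3, -0.9, 0, 0], [0, 0, 0, -0.5, -1.8, 0, 0], [0, 0, 0, -0.6, -2.7, 0, 0], [0, 0, 0, -0.7, -3.6, 0, 0], [0, 0, 0, -0.6, -4.6, 0, 0], [0, 0, 0, -0.5, -5.6, 0, 0], [0, 0, 0, -0.3, -6.5, 0, 0], [0, 0, 0, 0, -7.3, 0, 0], [0, 0, 0, 0.3, -8.2, 0, 0], [0, 0, 0, 0.7, -8.9, 0, 0], [0, 0, 0, 1, -9.4, 0, 0]]}}

```text
time: 3.7
position: [0.5251, 0.1369, 0.1962]
tool_rot: [-0.606, -3.082, 0.0]
ft_force: [-0.8, 2.8, 0.1]
grip_width: 0.003
grip_force: 0.9
```

```bash
python3 - <<'E'
from h import *
print(ctrl.get_state()['ft_force']);snap('top','t1');snap('scene','s1')
t=cv2.imread('pics/t1.png');s=cv2.imread('pics/s1.png')
o=np.hstack([cv2.resize(t[150:300,180:340],None,fx=2.5,fy=2.5),cv2.resize(s[220:370,290:450],None,fx=2.5,fy=2.5)])
cv2.imwrite('pics/c3.png',o)
E
```

```text
[-0.7861497   2.7778342   0.08805443]
```

View pics/c3.png

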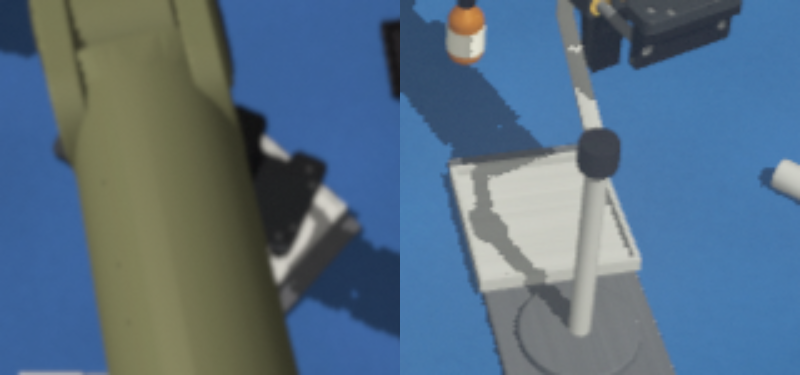

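The arm (tip near (570,10) in the right crop) is being pushed along and is nearly over the pan's middle. I'll push in small steps until it reaches the stop.

{"fn": "carry_out", "kwargs": {"steps": [[0, 0, 0, 0.3, -0.3, 0, 0], [0, 0, 0, 0.5, -0.5, 0, 0], [0, 0, 0, 0.7, -0.7, 0, 0], [0, 0, 0, 0.8, -0.9, 0, 0], [0, 0, 0, 0.8, -0.9, 0, 0]]}}

```text
time: 4.3
position: [0.5331, 0.1285, 0.1962]
tool_rot: [0.606, 3.082, -0.0]
ft_force: [-1.2, -0.5, -0.2]
grip_width: 0.009
grip_force: 0.4
```

{"fn": "carry_out", "kwargs": {"steps": [[0, 0, 0, 0.1, -0.1, 0, 0], [0, 0, 0, 0.2, -0.2, 0, 0], [0, 0, 0, 0.3, -0.3, 0, 0], [0, 0, 0, 0.3, -0.3, 0, 0]]}}

```text
time: 4.7
position: [0.5342, 0.1275, 0.196]
tool_rot: [-0.602, -3.079, -0.002]
ft_force: [-6.1, 3.4, 0.1]
grip_width: 0.002
grip_force: 3.5
```

{"fn": "carry_out", "kwargs": {"steps": [[0, 0, 0, 0.2, -0.1, 0, 0], [0, 0, 0, 0.3, -0.3, 0, 0], [0, 0, 0, 0.3, -0.3, 0, 0], [0, 0, 0, 0.3, -0.3, 0, 0]]}}

```text
time: 5.1
position: [0.5346, 0.1271, 0.1959]
tool_rot: [-0.598, -3.075, -0.005]
ft_force: [-12.2, 7.7, 3.7]
grip_width: 0.006
grip_force: 7.2
```

Against the stop: 14 N with almost no motion. I'll back off, raise the gripper and look.

{"fn": "carry_out", "kwargs": {"steps": [[0, 0, 0, -1, 0.8, 0, 0], [0, 0, 0, -3, 2.6, 0, 0], [0, 0, 0, -3, 2.6, 4, 0], [0, 0, 0, -3, 2.6, 8, 0.5], [0, 0, 0, -3, 2.6, 12, 0.5], [0, 0, 0, -3, -2, 14, 0.5], [0, 0, 0, -4, -6, 14, 0.5], [0, 0, 0, -4, -10, 14, 0.5], [0, 0, 0, -4, -15, 14, 0.5], [0, 0, 0, -4, -20, 14, 0.5], [0, 0, 0, -4, -25, 14, 0.5], [0, 0, 0, -4, -30, 14, 0.5]]}}

```text
time: 6.3
position: [0.4988, -0.1802, 0.337]
tool_rot: [0.606, 3.079, -0.001]
ft_force: [0.9, 0.3, -0.1]
grip_width: 0.495
grip_force: 0.0
```

```bash
python3 - <<'E'
from h import *
s=ctrl.get_state();print(s['position'],s['time'],s['tool_rot']);snap('top','t2');snap('scene','s2')
t=cv2.imread('pics/t2.png');s=cv2.imread('pics/s2.png')
o=np.hstack([cv2.resize(t[160:300,200:340],None,fx=4,fy=4,interpolation=2)[:,:400*1],cv2.resize(s[240:380,300:400],None,fx=4,fy=4,interpolation=2)])
cv2.imwrite('pics/c4.png',o);print(o.shape)
E
```

```text
[ 0.49876127 -0.18024585  0.33701341] 6.3 [ 6.05670809e-01  3.07946608e+00 -1.46348538e-03]
(560, 800, 3)
```

View pics/c4.png

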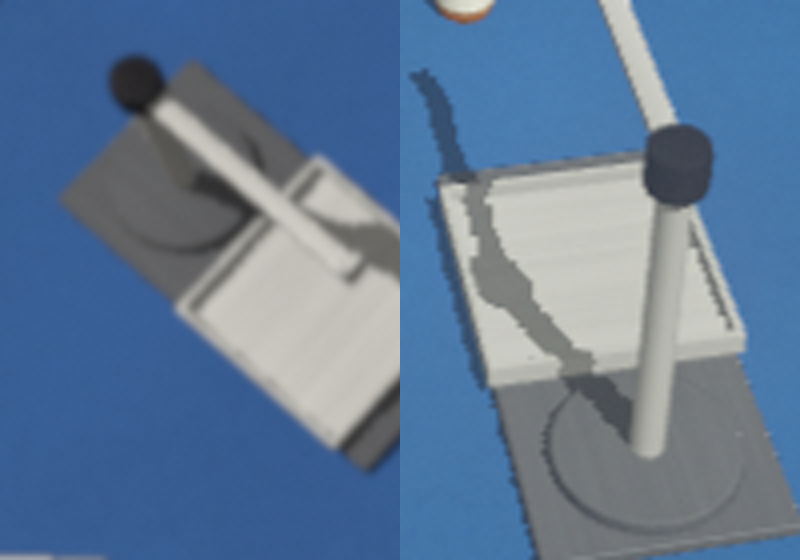

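The arm is out: hub at (137,82), hook end at about (347,262) in the left crop. I'll check its angle and view the basket grip with the wrist camera from above.

```bash
python3 - <<'E'
from h import *
h=ray('t2',200+137/4-.4,160+82/4-.4,.201);t=ray('t2',200+347/4-.4,160+260/4-.4,.21)
d=t-h;print(h,t,np.linalg.norm(d[:2]),np.degrees(np.arctan2(d[1],d[0]))+360)
E
```

```text
[0.61444069 0.194267   0.201     ] [0.52262118 0.08410675 0.21      ] 0.14340886623889582 230.1885080468489
```

{"fn": "carry_out", "kwargs": {"steps": [[0, 0, -8, 1, -5, 0, 0.5], [0, 0, -16, 1.5, -9, 0, 0.5], [0, 0, -24, 2, -14, 0, 0.5], [0, 0, -32, 3.3, -19, 0, 0.5], [0, 0, -40, 3.3, -19, 0, 0.5], [0, 0, -48, 3.3, -19, 0, 0.5], [0, 0, -56, 3.3, -19, 0, 0.5], [0, 0, -64, 3.3, -19, 0, 0.5], [0, 0, -72, 3.3, -19, 0, 0.5], [0, 0, -80, 3.3, -19, 0, 0.5], [0, 0, -88, 3.3, -19, 0, 0.5], [0, 0, -96, 3.3, -19, 0, 0.5]]}}

```text
time: 7.6
position: [0.5321, -0.3675, 0.3365]
tool_rot: [2.699, 1.604, -0.0]
ft_force: [0.1, -0.6, 0.7]
grip_width: 0.498
grip_force: 0.0
```

{"fn": "carry_out", "kwargs": {"steps": [[0, 0, -8, 0, 0, 0, 0.5], [0, 0, -16, 0, 0, 0, 0.5], [0, 0, -21, 0, 0, 0, 0.5], [0, 0, -21, 0, 0, 0, 0.5], [0, 0, -21, 0, 0, 0, 0.5], [0, 0, -21, 0, 0, 0, 0.5]]}}

```text
time: 8.2
position: [0.5319, -0.3673, 0.3364]
tool_rot: [2.943, 1.097, 0.0]
ft_force: [0.2, 0.6, 0.2]
grip_width: 0.5
grip_force: 0.0
```

```bash
python3 - <<'E'
from h import *
s=ctrl.get_state();print(s['position'],s['time'],s['tool_rot'],s['joint_positions']);R=cv2.Rodrigues(s['tool_rot'])[0];print(R.round(3));snap('wrist','w0')
print(proj('w0',[.5335,-.375,.162]),proj('w0',[.5335,-.375,.128]))
E
```

```text
[ 0.53193582 -0.36726609  0.3363981 ] 8.2 [2.94334132e+00 1.09684976e+00 1.48999037e-04] [-0.1641349   0.41856802  1.03090808  1.33398127 -0.35603346  1.58153271
 -0.035406  ]
[[ 0.756  0.654  0.   ]
 [ 0.654 -0.756 -0.   ]
 [-0.     0.001 -1.   ]]
[330.26069262 227.31662558] [329.48324546 219.72801493]
```

View pics/w0.png

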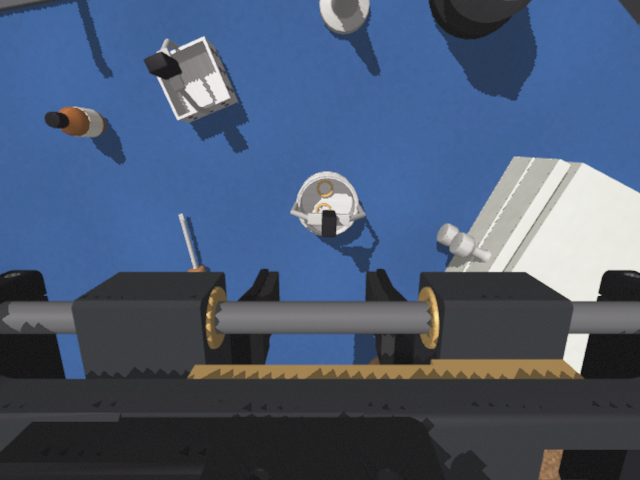

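The wrist view shows the grip centred at (329,224), within a pixel or so of the prediction. The bail bar is level in the image, so it lies along the closing axis. Both rings are visible in the cup, so I'll descend and grip.

{"fn": "carry_out", "kwargs": {"steps": [[0, 0, 0, 0.1, -0.7, -4, 0.5], [0, 0, 0, 0.1, -0.7, -8, 0.5], [0, 0, 0, 0.1, -0.7, -12, 0.5], [0, 0, 0, 0.1, -0.7, -15, 0.5], [0, 0, 0, 0.1, -0.7, -17, 0.5], [0, 0, 0, 0.1, -0.7, -18.5, 0.5], [0, 0, 0, 0.1, -0.7, -18.5, 0.5], [0, 0, 0, 0.1, -0.7, -18.5, 0.3], [0, 0, 0, 0.1, -0.7, -18.5, 0], [0, 0, 0, 0.1, -0.7, -18.5, 0], [0, 0, 0, 0.1, -0.7, -18.5, 0], [0, 0, 0, 0.1, -0.7, -18.5, 0]], "squeeze": 25}}

```text
time: 9.45
position: [0.5332, -0.3743, 0.1519]
tool_rot: [2.944, 1.095, 0.001]
ft_force: [0.4, 0.1, 1.8]
grip_width: 0.16
grip_force: 24.9
```

{"fn": "carry_out", "kwargs": {"steps": [[0, 0, 0, 0, 0, 0, 0], [0, 0, 0, 0, 0, 0, 0], [0, 0, 0, 0, 0, 0.5, 0], [0, 0, 0, 0, 0, 1, 0], [0, 0, 0, 0, 0, 2, 0], [0, 0, 0, 0, 0, 4, 0], [0, 0, 0, 0, 0, 6, 0], [0, 0, 0, 0, 0, 8, 0], [0, 0, 0, 0, 0, 11, 0], [0, 0, 0, 0, 0, 14, 0], [0, 0, 0, 0, 0, 15.5, 0], [0, 0, 0, 0, 0, 15.5, 0]]}}

```text
time: 10.65
position: [0.5333, -0.3754, 0.3088]
tool_rot: [2.942, 1.093, 0.004]
ft_force: [-0.0, -0.9, -2.1]
grip_width: 0.158
grip_force: 24.9
```

{"fn": "carry_out", "kwargs": {"steps": [[0, 0, 1, -0.3, 1.5, 0, 0], [0, 0, 2, -0.9, 4.5, 0, 0], [0, 0, 3, -1.6, 8, 0, 0], [0, 0, 4, -2.4, 12, 0, 0], [0, 0, 5, -3.2, 16, 0, 0], [0, 0, 6, -4, 20, 0, 0], [0, 0, 7, -4.8, 24, 0, 0], [0, 0, 8, -5.6, 28, 0, 0], [0, 0, 9, -6.4, 32, 0, 0], [0, 0, 9.4, -7, 35.5, 0, 0], [0, 0, 9.4, -7.5, 37.5, 0, 0], [0, 0, 9.4, -7.5, 38, 0, 0]]}}

```text
time: 11.85
position: [0.4564, 0.0087, 0.3047]
tool_rot: [-2.84, -1.34, 0.004]
ft_force: [0.9, 0.7, -2.4]
grip_width: 0.157
grip_force: 25.0
```

{"fn": "carry_out", "kwargs": {"steps": [[0, 0, 0, 0, 0, -1, 0], [0, 0, 0, 0, 0, -2.5, 0], [0, 0, 0, 0, 0, -4, 0], [0, 0, 0, 0, 0, -5, 0], [0, 0, 0, 0, 0, -5, 0], [0, 0, 0, 0, 0, -5, 0]]}}

```text
time: 12.45
position: [0.4579, 0.0049, 0.2562]
tool_rot: [2.846, 1.33, -0.001]
ft_force: [-0.1, 0.6, -2.1]
grip_width: 0.159
grip_force: 25.0
```

```bash
python3 - <<'E'
from h import *
s=ctrl.get_state();print(s['position'],s['joint_positions'].round(2),s['grip_width']);R=cv2.Rodrigues(s['tool_rot'])[0];print(R.round(3))
h=np.array([.6145,.194]);a=np.radians(230.3);D=np.array([np.cos(a),np.sin(a)])
for r in(.115,.112): print((h+r*D-s['position'][:2])*100)
v=s['position'][:2]-h;print('along',v@D,'lat',D[0]*v[1]-D[1]*v[0])
snap('scene','s3');cv2.imwrite('pics/c5.png',cv2.resize(cv2.imread('pics/s3.png')[150:390,220:480],None,fx=2.5,fy=2.5))
E
```

```text
[0.45794908 0.00488054 0.256195  ] [-0.88 -0.17  0.74  1.9   0.12  1.37 -0.87] 0.15934062206500038
[[ 0.641  0.767 -0.   ]
 [ 0.767 -0.641 -0.001]
 [-0.001  0.    -1.   ]]
[ 8.30926205 10.0638509 ]
[ 8.5008924  10.29467076]
along 0.2455081158728267 lat 0.0003532154931841225
```

View pics/c5.png

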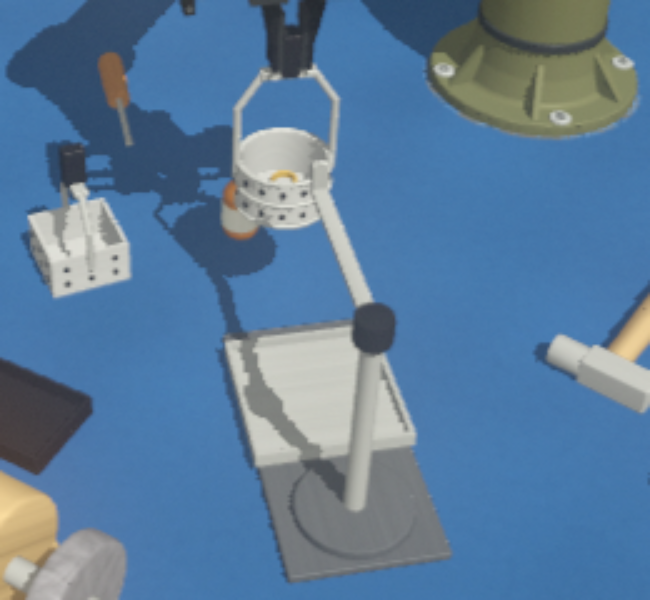

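The basket hangs level just beyond the tip, with a ring visible in it. The hook end is at crop (320,168). I'll check that against its expected projection.

```bash
python3 - <<'E'
from h import *
h=np.array([.6145,.194]);a=np.radians(230.3);D=np.array([np.cos(a),np.sin(a)])
c=lambda p:((proj('s3',p)-[220,150])*2.5).round(0)
print('hook top',c([*(h+.149*D),.215]),'hub',c([*h,.201]),'bar',c([.458,.0049,.231]))
print(ray('s3',220+320/2.5,150+163/2.5,.215)[:2]-(h+.149*D))
E
```

```text
hook top [318. 157.] hub [373. 309.] bar [288.  67.]
[0.00486583 0.00562421]
```

{"fn": "carry_out", "kwargs": {"steps": [[0, 0, 0, 0.5, 0.6, 0.2, 0], [0, 0, 0, 1.5, 1.8, 0.2, 0], [0, 0, 0, 2.8, 3.4, 0.2, 0], [0, 0, 0, 4.1, 5, 0.2, 0], [0, 0, 0, 5.4, 6.6, 0.2, 0], [0, 0, 0, 6.7, 8.1, 0.2, 0], [0, 0, 0, 7.7, 9.3, 0.2, 0], [0, 0, 0, 8.3, 10, 0.2, 0], [0, 0, 0, 8.3, 10, 0.2, 0], [0, 0, 0, 8.3, 10, 0, 0]]}}

```text
time: 13.5
position: [0.5409, 0.1053, 0.2565]
tool_rot: [2.845, 1.331, 0.0]
ft_force: [1.5, -0.6, -2.2]
grip_width: 0.16
grip_force: 25.0
```

{"fn": "carry_out", "kwargs": {"steps": [[0, 0, 0, 0, 0, -0.8, 0], [0, 0, 0, 0, 0, -1.6, 0], [0, 0, 0, 0, 0, -2.3, 0], [0, 0, 0, 0, 0, -2.8, 0], [0, 0, 0, 0, 0, -3.1, 0], [0, 0, 0, 0, 0, -3.1, 0]]}}

```text
time: 14.1
position: [0.5405, 0.1057, 0.2248]
tool_rot: [2.845, 1.332, -0.001]
ft_force: [-0.3, 0.5, -1.7]
grip_width: 0.157
grip_force: 25.0
```

{"fn": "carry_out", "kwargs": {"steps": [[0, 0, 0, 0, 0, -0.1, 0], [0, 0, 0, 0, 0, -0.2, 0], [0, 0, 0, 0, 0, -0.3, 0], [0, 0, 0, 0, 0, -0.3, 0], [0, 0, 0, 0, 0, -0.3, 0]]}}

```text
time: 14.6
position: [0.541, 0.1058, 0.2228]
tool_rot: [2.845, 1.332, 0.001]
ft_force: [-0.9, 0.0, 1.4]
grip_width: 0.157
grip_force: 25.0
```

Weight is off the gripper, so the bail is seated. I'll release and rise.

{"fn": "carry_out", "kwargs": {"steps": [[0, 0, 0, 0, 0, 0, 0.18], [0, 0, 0, 0, 0, 0, 0.22], [0, 0, 0, 0, 0, 0, 0.3], [0, 0, 0, 0, 0, 0, 0.4], [0, 0, 0, 0, 0, 0, 0.4], [0, 0, 0, 0, 0, 0.5, 0.4], [0, 0, 0, 0, 0, 2, 0.4], [0, 0, 0, 0, 0, 5, 0.4], [0, 0, 0, 0, 0, 9, 0.4], [0, 0, 0, 0, 0, 13, 0.4], [0, 0, 0, 0, 0, 16, 0.4], [0, 0, 0, 0, 0, 16, 0.4]], "squeeze": 5}}

```text
time: 15.8
position: [0.5428, 0.1056, 0.3883]
tool_rot: [2.845, 1.331, 0.015]
ft_force: [0.2, -0.6, -0.3]
grip_width: 0.402
grip_force: 0.0
```

{"fn": "carry_out", "kwargs": {"steps": [[0, 0, 0, 0, 0, 0, 0.4], [0, 0, 0, 0, -5, 0, 0.4], [0, 0, 0, 0, -10, 0, 0.4], [0, 0, 0, 0, -15, 0, 0.4], [0, 0, 0, 0, -20, 0, 0.4], [0, 0, 0, 0, -25, 0, 0.4], [0, 0, 0, 0, -30, 0, 0.4], [0, 0, 0, 0, -30, 0, 0.4], [0, 0, 0, 0, -30, 0, 0.4], [0, 0, 0, 0, -30, 0, 0.4]]}}

```text
time: 16.8
position: [0.5409, -0.1927, 0.3814]
tool_rot: [-2.843, -1.334, 0.001]
ft_force: [0.7, 0.9, -0.2]
grip_width: 0.398
grip_force: 0.0
```

```bash
python3 - <<'E'
from h import *
snap('scene','s4');snap('top','t4')
a=cv2.resize(cv2.imread('pics/s4.png')[200:400,290:420],None,fx=3,fy=3);b=cv2.resize(cv2.imread('pics/t4.png')[160:293,210:340],None,fx=3,fy=3)
o=np.zeros((600,780,3),np.uint8);o[:,:390]=a;o[:399,390:]=b;cv2.imwrite('pics/c6.png',o)
E
```

```text
(no output)
```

View pics/c6.png

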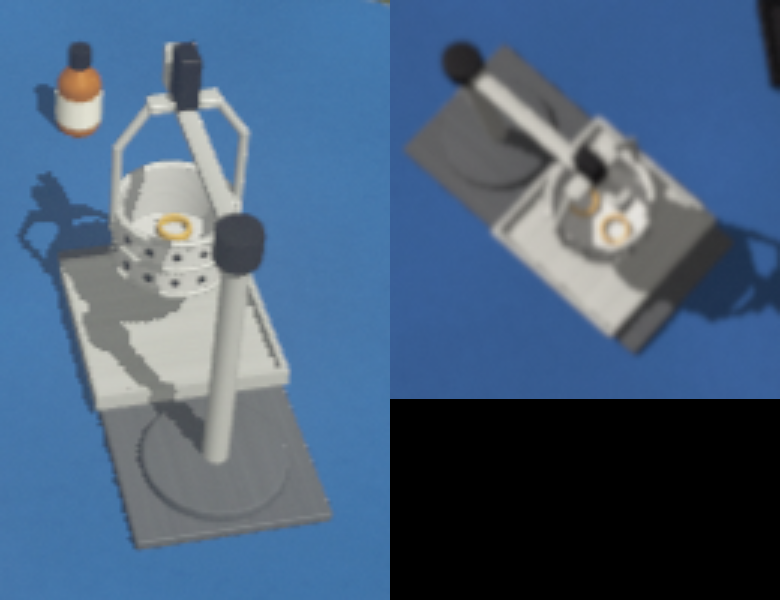

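The basket hangs on the arm behind the hook end, with both rings in it: (585,203) and (615,230) in the right view. I'll check that it is still and that the arm has not moved off its stop.

{"fn": "carry_out", "kwargs": {"steps": [[0, 0, 0, 0, 0, 0, 0.4], [0, 0, 0, 0, 0, 0, 0.4], [0, 0, 0, 0, 0, 0, 0.4], [0, 0, 0, 0, 0, 0, 0.4], [0, 0, 0, 0, 0, 0, 0.4], [0, 0, 0, 0, 0, 0, 0.4], [0, 0, 0, 0, 0, 0, 0.4], [0, 0, 0, 0, 0, 0, 0.4]]}}

```text
time: 17.7
position: [0.5408, -0.1943, 0.3823]
tool_rot: [2.845, 1.332, -0.0]
ft_force: [-0.3, -0.2, 0.1]
grip_width: 0.403
grip_force: 0.0
```

```bash
python3 - <<'E'
from h import *
snap('scene','s5');snap('top','t5')
g=lambda f,r:np.load(f'pics/{f}.npz')['p'][r].mean(2).astype(np.float32)
R=np.s_[200:300,320:385]
print('motion s4-s5',np.abs(g('s4',R)-g('s5',R)).max(),cv2.phaseCorrelate(g('s4',R),g('s5',R)))
A=np.s_[180:212,242:272]   # arm between hub and bail, top view
B=np.s_[238:282,350:375]
print('arm t2-t5',cv2.phaseCorrelate(g('t2',A),g('t5',A)),np.abs(g('t2',A)-g('t5',A)).mean())
print('arm s2-s5',cv2.phaseCorrelate(g('s2',B),g('s5',B)),np.abs(g('s2',B)-g('s5',B)).mean())
E
```

```text
motion s4-s5 28.666672 ((-0.014481658129859909, 0.0011541684098403948), 1.0047360335456001)
arm t2-t5 ((-0.13876410450940035, -0.19970645171681056), 0.9686638846993446) 0.81249976
arm s2-s5 ((0.8020659578658282, 0.3822424317415738), 0.7724665925767686) 17.922728
```

{"fn": "carry_out", "kwargs": {"steps": [[0, 0, 0, 0, 0, 0, 0.4], [0, 0, 0, 0, 0, 0, 0.4], [0, 0, 0, 0, 0, 0, 0.4], [0, 0, 0, 0, 0, 0, 0.4], [0, 0, 0, 0, 0, 0, 0.4], [0, 0, 0, 0, 0, 0, 0.4], [0, 0, 0, 0, 0, 0, 0.4], [0, 0, 0, 0, 0, 0, 0.4], [0, 0, 0, 0, 0, 0, 0.4], [0, 0, 0, 0, 0, 0, 0.4], [0, 0, 0, 0, 0, 0, 0.4], [0, 0, 0, 0, 0, 0, 0.4]]}}

```text
time: 19.0
position: [0.5408, -0.1943, 0.3823]
tool_rot: [2.845, 1.332, -0.0]
ft_force: [0.3, -0.2, -0.1]
grip_width: 0.404
grip_force: 0.0
```

```bash
python3 - <<'E'
from h import *
snap('scene','s6');snap('scene','s7')
g=lambda f:np.load(f'pics/{f}.npz')['p'][200:300,320:385].mean(2).astype(np.float32)
for a,b in(('s5','s6'),('s6','s7')): print(np.abs(g(a)-g(b)).max(),np.abs(g(a)-g(b)).mean())
# arm edge columns vs row, top view, before/after hanging
for f in('t2','t5'):
    p=np.load(f'pics/{f}.npz')['p'].mean(2)
    m=(p>150).astype(float); print(f,[np.round(np.average(np.arange(240,275),weights=m[r,240:275]),2) if m[r,240:275].any() else None for r in range(188,204,3)])
E
```

```text
28.333328 0.7541538
16.333344 0.72779495
t2 [np.float64(243.0), np.float64(246.0), np.float64(249.0), np.float64(253.0), np.float64(256.0), np.float64(259.5)]
t5 [np.float64(243.0), np.float64(246.0), np.float64(249.0), np.float64(253.0), np.float64(256.0), np.float64(259.5)]
```

The basket is still apart from image noise, and the arm is unmoved since it met its stop. Handing in.

```bash
python3 -c "
from bench import ctrl
print(ctrl.close_job())"
```

```text
the job is handed in; nothing more can be done
None
```

I swung the drip arm out against its stop, hung the round basket by its bail behind the upturned end with both rings in it, and handed the job in at about 19 s with the gripper clear; no verdict came back.

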